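# Draw two sandwich packs up to the marker with the sprung rake

## Task

Make up a group of two: set two of the three sandwich packs down in the lane in front of the sprung rake, their long sides across the lane. Then draw the rake out by its leaning handle until its front face lines up with the fin of the marker clip, hold it there a second, and ease it fully home without letting it fly back, so that the two packs stay behind side by side, square in the lane, the back of the row at the marker. Leave the third pack and the bottle and bowl where they are.

Things in the scene. Friction and masses are not known exactly. Their poses are not given: they have to be found in the camera images.
- gauge: Fixed packing lane. Origin: middle of its width, table level; y runs along the lane to the spring housing (rake is drawn to -y), -x faces the robot. Floor top z 6 mm, y -90 to 218, 126 clear between walls 24 high (outer faces x -71, 71). Grey housing x -70 to 85, y 218 to 400, 60 high, close behind the rake when home.
- rail (a point): Middle of the steel guard rail over the handle, fixed to the gauge (gauge x 117, y 120, z 180): 22 thick in x, 24 high (z 168 to 192), 440 long in y, on 18 mm posts at gauge y -90 and 330. It leaves no room for an upright gripper over the handle: lean the tool about 40 degrees, its body away from the robot, to reach under it.
- rake (a joint): Pull-out of the rake in m: 0 = fully home, up to 0.18; a spring draws it home with about 4 N at 0 and 13 N at 0.15
- rake_face (a point): Centre of the front (-y) face of the rake's white crossbar (112 mm wide across the lane, 14 thick, z 11 to 51), the face that pushes the packs; at gauge y 200 when home; 31 mm above the table. A thin dark pointer reaches from this face over the near wall.
- rake_grip (a point): Grip point of the rake's white handle: bar 18 mm thick along gauge y, 26 wide and 95 long, rising from gauge x 85, z 30 on the lane's far side and leaning 35 degrees from vertical away from the robot (+x). The point is on its axis, 30 mm from its tip, 7 mm behind the rake's face, 83 above the table.
- marker: Fixed dark steel clip on the outside of the lane's near (-x) wall with an upright thin fin (72 mm high). Origin at table level at the wall's outer face, in the plane of the fin; axes as the gauge. The rake is drawn to the mark when its front face is level with the fin along gauge y. 75 to 135 mm from the rake's home, set differently each time.
- board: Fixed white supply board 170 (x) by 360 (y) by 10 mm high, origin under its centre; the packs start on it in a row along y
- pack_a: Sandwich pack, white tray with clear lid, 110 long (its x) by 60 wide (its y) by 54 high (57 wide above z 24), about 0.2 kg; origin at the centre of its underside; all three are alike
- pack_b: Sandwich pack, white tray with clear lid, 110 long (its x) by 60 wide (its y) by 54 high (57 wide above z 24), about 0.2 kg; origin at the centre of its underside; all three are alike
- pack_c: Sandwich pack, white tray with clear lid, 110 long (its x) by 60 wide (its y) by 54 high (57 wide above z 24), about 0.2 kg; origin at the centre of its underside; all three are alike
- spray: White bottle 64 mm across, 170 high, origin under its centre; a bystander
- pot: Steel bowl 110 mm across, 70 high, origin under its centre; a bystander
There are look-alikes about, which are no part of the job. Leave any red look-alike of the pack_b alone. Leave any pink look-alike of the pack_c alone.

How it is judged:
On the way, in this order (a step that is already met when the one before it is completed fails the run):
1. two packs lie flat in the lane in front of the rake, let go, the rake still home (((x of pack_a in the frame of gauge between -0.013 and 0.013 m and z of each of pack_a, pack_b in the frame of gauge below 0.016 m and angle between each of pack_a, pack_b's own z axis and vertical below 0.1 rad and y of pack_a in the frame of gauge between -0.1 and 0.18 m and contact force between the fingers and pack_a below 0.2 N and x of pack_b in the frame of gauge between -0.013 and 0.013 m and y of pack_b in the frame of gauge between -0.1 and 0.18 m and contact force between the fingers and pack_b below 0.2 N and value of joint rake below 0.01 m) or (x of pack_a in the frame of gauge between -0.013 and 0.013 m and z of each of pack_a, pack_c in the frame of gauge below 0.016 m and angle between each of pack_a, pack_c's own z axis and vertical below 0.1 rad and y of pack_a in the frame of gauge between -0.1 and 0.18 m and contact force between the fingers and pack_a below 0.2 N and x of pack_c in the frame of gauge between -0.013 and 0.013 m and y of pack_c in the frame of gauge between -0.1 and 0.18 m and contact force between the fingers and pack_c below 0.2 N and value of joint rake below 0.01 m) or (x of pack_b in the frame of gauge between -0.013 and 0.013 m and z of each of pack_b, pack_c in the frame of gauge below 0.016 m and angle between each of pack_b, pack_c's own z axis and vertical below 0.1 rad and y of pack_b in the frame of gauge between -0.1 and 0.18 m and contact force between the fingers and pack_b below 0.2 N and x of pack_c in the frame of gauge between -0.013 and 0.013 m and y of pack_c in the frame of gauge between -0.1 and 0.18 m and contact force between the fingers and pack_c below 0.2 N and value of joint rake below 0.01 m))), for 0.2 s.
2. the rake's front face is held within 6 mm of the marker's fin (y of rake_face in the frame of marker between -0.006 and 0.006 m), for 0.5 s.
At the end, for the whole second after the job is handed in: Rake home (within 6 mm). Two packs flat, square (0.15 rad) and at rest in the lane, within 13 mm of its middle: the back one's centre 30 mm (within 8) past the marker's fin, the other's 90 mm (within 10). The third pack within 30 mm of its start (value of joint rake below 0.006 m and ((x of pack_a in the frame of gauge between -0.013 and 0.013 m and z of each of pack_a, pack_b in the frame of gauge below 0.016 m and angle between each of pack_a, pack_b's own z axis and vertical below 0.1 rad and x of pack_b in the frame of gauge between -0.013 and 0.013 m and angle between the x axis of each of pack_a, pack_b and the x axis of gauge, either way round below 0.15 rad and y of pack_a in the frame of marker between -0.038 and -0.022 m and y of pack_b in the frame of marker between -0.1 and -0.08 m and distance of pack_c from where it was at the start of the episode below 0.03 m and linear speed of each of pack_a, pack_b below 0.02 m/s) or (x of pack_a in the frame of gauge between -0.013 and 0.013 m and z of each of pack_a, pack_c in the frame of gauge below 0.016 m and angle between each of pack_a, pack_c's own z axis and vertical below 0.1 rad and x of pack_c in the frame of gauge between -0.013 and 0.013 m and angle between the x axis of each of pack_a, pack_c and the x axis of gauge, either way round below 0.15 rad and y of pack_a in the frame of marker between -0.038 and -0.022 m and y of pack_c in the frame of marker between -0.1 and -0.08 m and distance of pack_b from where it was at the start of the episode below 0.03 m and linear speed of each of pack_a, pack_c below 0.02 m/s) or (x of pack_b in the frame of gauge between -0.013 and 0.013 m and z of each of pack_b, pack_a in the frame of gauge below 0.016 m and angle between each of pack_b, pack_a's own z axis and vertical below 0.1 rad and x of pack_a in the frame of gauge between -0.013 and 0.013 m and angle between the x axis of each of pack_b, pack_a and the x axis of gauge, either way round below 0.15 rad and y of pack_b in the frame of marker between -0.038 and -0.022 m and y of pack_a in the frame of marker between -0.1 and -0.08 m and distance of pack_c from where it was at the start of the episode below 0.03 m and linear speed of each of pack_b, pack_a below 0.02 m/s) or (x of pack_b in the frame of gauge between -0.013 and 0.013 m and z of each of pack_b, pack_c in the frame of gauge below 0.016 m and angle between each of pack_b, pack_c's own z axis and vertical below 0.1 rad and x of pack_c in the frame of gauge between -0.013 and 0.013 m and angle between the x axis of each of pack_b, pack_c and the x axis of gauge, either way round below 0.15 rad and y of pack_b in the frame of marker between -0.038 and -0.022 m and y of pack_c in the frame of marker between -0.1 and -0.08 m and distance of pack_a from where it was at the start of the episode below 0.03 m and linear speed of each of pack_b, pack_c below 0.02 m/s) or (x of pack_c in the frame of gauge between -0.013 and 0.013 m and z of each of pack_c, pack_a in the frame of gauge below 0.016 m and angle between each of pack_c, pack_a's own z axis and vertical below 0.1 rad and x of pack_a in the frame of gauge between -0.013 and 0.013 m and angle between the x axis of each of pack_c, pack_a and the x axis of gauge, either way round below 0.15 rad and y of pack_c in the frame of marker between -0.038 and -0.022 m and y of pack_a in the frame of marker between -0.1 and -0.08 m and distance of pack_b from where it was at the start of the episode below 0.03 m and linear speed of each of pack_c, pack_a below 0.02 m/s) or (x of pack_c in the frame of gauge between -0.013 and 0.013 m and z of each of pack_c, pack_b in the frame of gauge below 0.016 m and angle between each of pack_c, pack_b's own z axis and vertical below 0.1 rad and x of pack_b in the frame of gauge between -0.013 and 0.013 m and angle between the x axis of each of pack_c, pack_b and the x axis of gauge, either way round below 0.15 rad and y of pack_c in the frame of marker between -0.038 and -0.022 m and y of pack_b in the frame of marker between -0.1 and -0.08 m and distance of pack_a from where it was at the start of the episode below 0.03 m and linear speed of each of pack_c, pack_b below 0.02 m/s))); the robot touches nothing.
It fails at once if the rake flies back (faster than 0.3 m/s) (velocity of joint rake below -0.3 m/s).
It fails at once if a bystander is moved by more than 30 mm (distance of any of spray, pot from where it was at the start of the episode above 0.03 m).
It also fails if it takes over 72 s, if anything falls off the work surface, if the arm or the gripper's body presses on something with over 40 N, if the wrist force passes 120 N, or if a joint passes its speed limit or range.

## Robot

A 6-joint arm with a two-finger parallel gripper is mounted at the origin on the work surface. World frame = base frame: x ahead of the robot, y to its left, z up, the work surface at z = 0. Lengths are in m, angles in rad, forces in N, time in s.
With the tool pointing down it reaches from about 0.275 to 0.975 m from the base axis. Payload 8.4 kg.
Tool frame: the origin (TCP) lies midway between the tips of the shut fingers; the grasp point (between the pads) lies 19 mm behind it; z points along the fingers, y is the line along which they close (so a half turn about z gives the same grasp; the last joint's range is limited). The gripper opens to 92 mm and grips with 3 to 60 N. Pads are 20 mm wide; open, the fingers measure 128 mm over their backs; the gripper's body (75 mm by 189 mm) begins 69 mm behind the grasp point.
Start: joints at [-1.214, 0.353, 1.633, -0, 1.155, -0.002], TCP at [0.219, -0.585, 0.215] pointing down, gripper open.
Joint ranges: [-2.63, 2.63], [-0.92, 2.1], [0.06, 2.66], [-1.3, 4.44], [0, 2.69], [-3.02, 3.02]. Speed limits (rad/s): [2.22, 2.22, 2.79, 3.14, 3.14, 3.14].

## Interface

Orientations are given as a rotation vector (axis times angle).
In Python, from bench import env gives the robot as it stands. The module is installed in compiled form; this text tells all that it offers.
- The arm moves only by the tool step_arm, never from a script. Its argument "plan" is a list of rows, each an object with "rot": the turn, a rotation vector about the tool's x, y, z normalised to -1 to 1, where 1 is 2 pi rad, a list of three; "translation": the shift along the tool's x, y, z normalised to -1 to 1, where 1 is 500 mm, a list of three; "fingers": the opening, from -1 (shut) to 1 (fully open). In form: [{"rot": [wx, wy, wz], "translation": [tx, ty, tz], "fingers": fingers}, ...]. A call has 1 to 8 rows; each row shifts and turns the commanded pose from where the row before left it, along the tool's axes as they then stand; what a row does not reach is not made up. A row lasts 1/8 s, in which the tool goes at most 62.5 mm and 10.7 degrees, less where a joint would pass 70% of its speed; a pose out of reach is approached as far as the arm can. A call with a number of a shift or a turn outside -1 to 1 is refused whole. A call with a gripper value outside its range is refused whole. The fingers move at their own pace and stop on an object; "force" is the grip in N (left out, the last holds). Time passes only in rows, so rows that do not move let the fingers close. It gives the time, the measured TCP pose, the force, the opening and the grip force at its end, in the units of the state.
- env.sense(): the state, without advancing time (a new reading comes with each control period).
- env.capture(name): name is "side" or "top" or "wrist"; returns a dict with "frame" (384x512x3 uint8, red, green, blue), "range_z" (384x512 float32, m along the optical axis (not along the pixel's ray), 0 where there is no reading), "K" (3x3 intrinsics, pixels), "dist_coeffs" ([k1, k2, p1, p2, k3] as OpenCV has them; the pictures are not rectified), "position" and "rotation" of the camera in the world. Camera axes: x right, y down, z forward; pixel columns grow to the right and rows downward; lengths in m; the calibration is good to about 2 mm. A picture is of the moment at which its call begins.
- env.hand_in(): hands the job in; it is judged then, once.
Trained networks look in a picture, given as the dict that the camera call returned (one of the last four; its "shot" number tells which), for a name from the list of things; names that differ only in an ending like _2 or _b are one class to them, and where a whole thing is asked for, a point or a joint stands for the part that bears it (a point fixed in the world has none). Each returns a list of dicts, best first, with "conf" (0 to 1); they miss things now and then, are a little off and sometimes report something else, mostly with a low value. They report only what shows in the picture. A call takes as long as a camera call. They do not tell look-alikes from the thing itself.
- env.outline_of(picture, target): "pixels" (384x512 bool, what is visible of it).
- env.spot_point(picture, target): "location" ([x, y, z] in m, in world coordinates, good to about 4 mm: a listed point, or the origin of a listed thing).
The state is a dict: "time": time; "joint_pos": joint angles; "qd": joint speeds; "joint_efforts": joint torques, N m; "tcp_pos": TCP position; "eef_rot": TCP orientation; "wrist_force": force on the tool from outside, world axes, zero at the start; "wrist_torque": the same for the moment, N m; "width": finger opening in m; "grasp_force": force on a finger pad.
Only numpy, scipy, OpenCV 4.12 (cv2) and the standard library are available. Lean on these libraries where they do the work, as an engineer would, in place of code of your own. Each camera call takes 0.05 s, during which the arm holds its last target. There are 200 camera calls.

## Working session

There is one attempt and no reset: what is moved stays moved. The work goes in short steps, Python scripts to look and compute and a tool call to move; the robot and the scene stay as the last step left them, time stands still between calls to the robot, and variables do not carry over. Pictures are saved under pics/ and viewed, at most 10 in all, crops included, and the job is handed in when it is done.

Besides the shell and the picture viewer there is one more tool, called after ">>>" as name([rows], argument=value, ...), one row to a line, values as JSON. step_arm: Moves the arm, as the interface text tells. Scaled input: -1 to 1 covers 500 mm each way for a shift and 2 pi rad each way for a turn. Its arguments: {"type":"object","properties":{"plan":{"type":"array"},"force":{"type":"number"}},"required":["plan"]}

```bash
mkdir -p pics; cat > h.py <<'E'
import numpy as np,cv2
from scipy.spatial.transform import Rotation as R
from bench import env
def cloud(p):
    K,d=np.array(p["K"]),np.array(p["dist_coeffs"])
    v,u=np.mgrid[0:384,0:512]
    uv=cv2.undistortPoints(np.stack([u.ravel(),v.ravel()],1).astype(np.float64)[:,None],K,d)[:,0]
    z=p["range_z"].ravel().astype(float)
    c=np.c_[uv*z[:,None],z]
    Rm=np.array(p["rotation"]); Rm=Rm if Rm.shape==(3,3) else R.from_rotvec(Rm).as_matrix()
    w=c@Rm.T+np.array(p["position"]); w[z==0]=np.nan
    return w.reshape(384,512,3)
def save(p,n,s=1): cv2.imwrite(f"pics/{n}.png",cv2.resize(p["frame"][...,::-1],None,fx=s,fy=s))
E
cat > a.py <<'E'
from h import *
np.set_printoptions(precision=4,suppress=True)
print(env.sense())
ims=[]
for n in ["top","side"]:
    p=env.capture(n); c=cloud(p); save(p,n+"0",1.5); np.savez(n+"0.npz",c=c,f=p["frame"])
    print(n,p["position"],p["rotation"])
    for t in ["gauge","rail","rake_face","rake_grip","marker","board","pack_a","spray","pot"]:
        for o in env.spot_point(p,t)[:6]: print(t,np.array(o["location"]),round(o["conf"],2))
    for o in env.outline_of(p,"pack_a")[:6]:
        m=o["pixels"];q=c[m];q=q[np.isfinite(q[:,0])]
        if len(q)>30:
            top=q[q[:,2]>np.percentile(q[:,2],90)-.006]
            print("outl",round(o["conf"],2),m.sum(),q.mean(0),"zmax",np.percentile(q[:,2],95),cv2.minAreaRect((top[:,:2]*1000).astype(np.float32)),p["frame"][m].mean(0))
E
python3 a.py
```

```text
{'time': 0.0, 'joint_pos': array([-1.2144,  0.3536,  1.6341, -0.    ,  1.1552, -0.0024]), 'qd': array([-0.0015, -0.0012,  0.0002,  0.0024,  0.    , -0.    ]), 'joint_efforts': array([  0.002 , -59.3819, -33.4212,   0.0701,   0.0234,  -0.0001]), 'tcp_pos': array([ 0.2193, -0.5848,  0.2139]), 'eef_rot': array([-3.0899, -0.5603,  0.0004]), 'wrist_force': array([-0.4772, -0.0847,  0.1798]), 'wrist_torque': array([ 0.0407, -0.069 ,  0.025 ]), 'grasp_force': 0.0, 'width': 0.09201375281422776}
top [ 0.3317 -0.0389  1.0522] [-2.1647  2.1323 -0.2   ]
gauge [ 0.4573  0.0834 -0.0011] 0.93
rail [0.5725 0.2099 0.1848] 0.66
rake_grip [0.5736 0.2972 0.0876] 0.96
rake_grip [ 0.4605  0.0847 -0.0001] 0.46
rake_grip [ 0.4724 -0.3066  0.0104] 0.26
marker [0.3853 0.1743 0.0004] 0.47
board [ 0.4723 -0.3044  0.0018] 0.83
board [0.4588 0.0835 0.0024] 0.6
pack_a [ 0.4616 -0.4206  0.0091] 0.97
pack_a [ 0.252  -0.2885  0.0001] 0.8
pack_a [ 0.6772 -0.4678 -0.0017] 0.78
pack_a [ 0.7081  0.0543 -0.0021] 0.64
pack_a [ 0.4743 -0.3094  0.0059] 0.62
pack_a [ 0.4779 -0.1846  0.0118] 0.59
spray [ 0.7331 -0.1119  0.0039
[... 2215 characters left out ...]
96875, -391.31732177734375), (113.01708221435547, 108.8053970336914), 76.65086364746094) [109.4825 106.5258  99.9784]
outl 0.58 790 [ 0.4655 -0.1642  0.0456] zmax 0.06416101973466493 ((474.434814453125, -177.19039916992188), (57.131778717041016, 104.51266479492188), 82.4188003540039) [108.3759 104.8456  98.5278]
outl 0.56 730 [ 0.4643 -0.2893  0.045 ] zmax 0.0636368967755671 ((475.0270080566406, -266.46282958984375), (138.1947784423828, 107.72948455810547), 88.48649597167969) [108.0014 104.763   98.7274]
outl 0.45 14327 [0.4758 0.2921 0.0573] zmax 0.1899574341082244 ((569.4634399414062, 212.87123107910156), (26.128877639770508, 438.9283752441406), 2.524139404296875) [94.442  98.4168 97.8379]
```

View pics/top0.png

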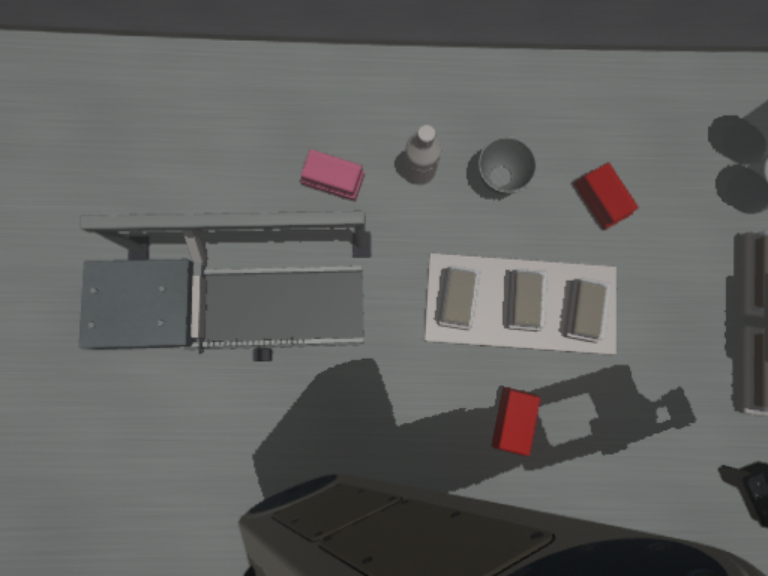

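```bash
cat > b.py <<'E'
from h import *
np.set_printoptions(precision=4,suppress=True)
for n in ["top","side"]:
    c=np.load(n+"0.npz")["c"].reshape(-1,3); c=c[np.isfinite(c[:,0])]
    def rect(name,lo,hi):
        q=c[np.all((c>lo)&(c<hi),1)]
        if len(q)<5: print(n,name,len(q));return
        print(n,name,len(q),q.mean(0),cv2.minAreaRect((q[:,:2]*1000).astype(np.float32)))
    rect("rail",[.5,-.1,.182],[.65,.5,.2])
    rect("housing",[.35,.28,.054],[.56,.6,.066])
    rect("wallN",[.36,-.02,.02],[.42,.16,.028])
    rect("fin",[.33,.12,.045],[.4,.28,.08])
    rect("wallF",[.5,-.02,.02],[.56,.25,.028])
    rect("bar",[.39,.24,.046],[.53,.32,.053])
E
python3 b.py
```

```text
top rail 1875 [0.5688 0.2131 0.1919] ((570.4652099609375, 210.12281799316406), (25.302568435668945, 439.4120788574219), 2.4774675369262695)
top housing 4151 [0.4526 0.3909 0.0609] ((467.77972412109375, 385.4453430175781), (183.53048706054688, 201.52882385253906), 1.0520007610321045)
top wallN 183 [0.391  0.0774 0.0249] ((391.2791442871094, 77.79523468017578), (28.87944793701172, 172.134521484375), 10.75855541229248)
top fin 23 [0.3649 0.1728 0.0648] ((365.5986633300781, 172.78335571289062), (3.7618908882141113, 18.105758666992188), 85.35869598388672)
top wallF 277 [0.5233 0.1255 0.0242] ((523.751953125, 123.54669952392578), (8.972309112548828, 252.77484130859375), 2.453418731689453)
top bar 248 [0.4599 0.2935 0.0502] ((459.4744567871094, 294.2261657714844), (138.28053283691406, 19.35135841369629), 2.3669888973236084)
side rail 1270 [0.5648 0.2489 0.1894] ((569.6863403320312, 212.89212036132812), (26.078449249267578, 438.9272766113281), 2.605710744857788)
side housing 4747 [0.4489 0.4031 0.0592] ((466.5, 387.9979553222656), (188.01719665527344, 200.15615844726562), 0.9927976131439209)
side wallN 118 [0.3923 0.0669 0.0228] ((393.10345458984375, 77.33636474609375), (12.583528518676758, 164.4199676513672), 3.0397419929504395)
side fin 70 [0.3646 0.1787 0.0596] ((365.0562744140625, 177.96649169921875), (21.885759353637695, 7.256209850311279), 9.95893383026123)
side wallF 211 [0.523  0.1362 0.0228] ((523.8533935546875, 125.21795654296875), (11.900635719299316, 249.28646850585938), 1.9764986038208008)
side bar 180 [0.45   0.2934 0.05  ] ((461.9157409667969, 293.3000183105469), (135.93028259277344, 14.216438293457031), 1.423183798789978)
```

```bash
cat >> h.py <<'E'
np.set_printoptions(precision=4,suppress=True)
G=np.array([.458,.0858,0]); TH=0.0436
def rotm(yaw,tilt=0,flip=False):
    """tool x along yaw direction, z down, then tilted by tilt about gauge y so body leans to +x"""
    Rd=np.column_stack([[1,0,0],[0,-1,0],[0,0,-1]])
    if flip: Rd=Rd@np.diag([-1,-1,1])
    return R.from_euler("z",yaw).as_matrix()@R.from_euler("y",tilt).as_matrix()@Rd
def go(pos,Rt):
    s=env.sense(); R0=R.from_rotvec(s["eef_rot"])
    rv=(R0.inv()*R.from_matrix(Rt)).as_rotvec()
    d=Rt.T@(np.array(pos)-s["tcp_pos"])
    print("t",s["time"],"tcp",s["tcp_pos"],"tool z",R0.as_matrix()[:,2],"w",s["width"],"F",s["wrist_force"])
    print("ROT total",rv/2/np.pi,"rows>=",np.linalg.norm(rv)/.1867)
    print("TRA total (after rot)",d/.5,"rows>=",np.linalg.norm(d)/.0625,"mm",d*1000)
def gw(x,y,z): # gauge->world
    return G+R.from_euler("z",TH).apply([x,y,z])
def wg(w): return R.from_euler("z",-TH).apply(np.asarray(w)-G)
E
python3 -c "
from h import *
go([.475,-.183,.2],rotm(np.radians(-8.1)))"
```

```text
t 1.1 tcp [ 0.2194 -0.5852  0.2146] tool z [ 0. -0. -1.] w 0.0919634711039358 F [ 0.8582  0.3627 -0.5136]
ROT total [ 0.     -0.      0.0796] rows>= 2.678853714341448
TRA total (after rot) [ 0.3927 -0.8684  0.0292] rows>= 7.628123546420432 mm [ 196.3282 -434.2125   14.5822]
```

>>> step_arm([
  {"rot": [0, 0, 0.0265], "translation": [0, 0, 0], "fingers": 1},
  {"rot": [0, 0, 0.0265], "translation": [0, 0, 0], "fingers": 1},
  {"rot": [0, 0, 0.0265], "translation": [0, 0, 0], "fingers": 1},
  {"rot": [0, 0, 0], "translation": [0.036, -0.079, 0.003], "fingers": 1},
  {"rot": [0, 0, 0], "translation": [0.036, -0.079, 0.003], "fingers": 1},
  {"rot": [0, 0, 0], "translation": [0.036, -0.079, 0.003], "fingers": 1},
  {"rot": [0, 0, 0], "translation": [0.036, -0.079, 0.003], "fingers": 1},
  {"rot": [0, 0, 0], "translation": [0.036, -0.079, 0.003], "fingers": 1},
])

```text
time: 2.1
tcp_pos: [0.3369, -0.4011, 0.2072]
eef_rot: [3.134, -0.221, 0.0]
wrist_force: [0.7, -0.5, 0.2]
width: 0.0916
grasp_force: 0.0
```

>>> step_arm([
  {"rot": [0, 0, 0], "translation": [0.036, -0.079, 0.003], "fingers": 1},
  {"rot": [0, 0, 0], "translation": [0.036, -0.079, 0.003], "fingers": 1},
  {"rot": [0, 0, 0], "translation": [0.036, -0.079, 0.003], "fingers": 1},
  {"rot": [0, 0, 0], "translation": [0.036, -0.079, 0.003], "fingers": 1},
  {"rot": [0, 0, 0], "translation": [0.036, -0.079, 0.003], "fingers": 1},
  {"rot": [0, 0, 0], "translation": [0.036, -0.079, 0.003], "fingers": 1},
  {"rot": [0, 0, 0], "translation": [0, 0, 0], "fingers": 1},
])

```text
time: 2.98
tcp_pos: [0.4776, -0.1808, 0.1981]
eef_rot: [-3.134, 0.216, -0.001]
wrist_force: [-0.0, -0.7, 0.1]
width: 0.0918
grasp_force: 0.0
```

```bash
cat > c.py <<'E'
from h import *
import sys
p=env.capture("wrist"); c=cloud(p); save(p,sys.argv[1],1.2); s=env.sense(); print(s["tcp_pos"],s["joint_pos"])
print(p["position"])
zlo,zhi=float(sys.argv[2]),float(sys.argv[3])
m=np.uint8((c[...,2]>zlo)&(c[...,2]<zhi))
n,l,st,_=cv2.connectedComponentsWithStats(m)
for i in range(1,n):
    if st[i,4]>300:
        q=c[l==i]; print(st[i],q.mean(0),cv2.minAreaRect((q[:,:2]*1000).astype(np.float32)),p["frame"][l==i].mean(0))
for o in env.spot_point(p,"pack_a")[:4]: print("pack",np.array(o["location"]),round(o["conf"],2))
E
python3 c.py w1 .058 .07
python3 -c "
from h import *
go([.475,-.183,.2],rotm(np.radians(-8.1)))"
```

```text
[ 0.4768 -0.182   0.1981] [-0.3674  0.1927  1.8924 -0.0002  1.0565  1.3415]
[ 0.5421 -0.1897  0.3681]
[ 344  120   55   95 4735] [ 0.4764 -0.3067  0.0634] ((473.778076171875, -307.5267639160156), (56.7988166809082, 103.73906707763672), 85.5405044555664) [175.1438 172.034  164.4957]
[ 437  122   72   94 4872] [ 0.4597 -0.4171  0.0633] ((456.60186767578125, -418.859130859375), (58.394615173339844, 103.9188461303711), 80.18441772460938) [165.4351 163.0564 156.007 ]
[ 234  136   52   91 4518] [ 0.4782 -0.1834  0.0635] ((475.2174987792969, -182.9456787109375), (57.135257720947266, 103.99620819091797), 81.49004364013672) [173.8884 171.2596 164.4688]
pack [ 0.4578 -0.4172  0.0121] 0.89
pack [ 0.2492 -0.2851 -0.0016] 0.85
pack [ 0.4697 -0.182   0.0115] 0.64
pack [ 0.4744 -0.3041  0.0111] 0.57
t 3.075 tcp [ 0.4763 -0.1828  0.1981] tool z [-0.0003 -0.0003 -1.    ] w 0.09183136931115418 F [-0.4929 -0.737   0.5093]
ROT total [0.0001 0.     0.0003] rows>= 0.011214094294507648
TRA total (after rot) [-0.0026  0.0008 -0.0039] rows>= 0.03769860645483211 mm [-1.2884  0.4129 -1.929 ]
```

>>> step_arm([
  {"rot": [0, 0, 0.001], "translation": [-0.002, 0, 0.08], "fingers": 1},
  {"rot": [0, 0, 0], "translation": [0, 0, 0.08], "fingers": 1},
  {"rot": [0, 0, 0], "translation": [0, 0, 0.08], "fingers": 1},
  {"rot": [0, 0, 0], "translation": [0, 0, 0.08], "fingers": 1},
  {"rot": [0, 0, 0], "translation": [0, 0, 0], "fingers": 1},
  {"rot": [0, 0, 0], "translation": [0, 0, 0], "fingers": -1},
  {"rot": [0, 0, 0], "translation": [0, 0, 0], "fingers": -1},
  {"rot": [0, 0, 0], "translation": [0, 0, 0], "fingers": -1},
], force=20)

```text
time: 4.08
tcp_pos: [0.4763, -0.183, 0.0394]
eef_rot: [3.132, -0.231, 0.003]
wrist_force: [0.0, 0.1, -0.3]
width: 0.064
grasp_force: 0.0
```

>>> step_arm([
  {"rot": [0, 0, 0], "translation": [0, 0, 0], "fingers": -1},
  {"rot": [0, 0, 0], "translation": [0, 0, 0], "fingers": -1},
  {"rot": [0, 0, 0], "translation": [0, 0, 0], "fingers": -1},
  {"rot": [0, 0, 0], "translation": [0, 0, -0.04], "fingers": -1},
  {"rot": [0, 0, 0], "translation": [0, 0, -0.07], "fingers": -1},
  {"rot": [0, 0, 0], "translation": [0, 0, -0.07], "fingers": -1},
  {"rot": [0, 0, 0], "translation": [0, 0, 0], "fingers": -1},
], force=20)

```text
time: 4.95
tcp_pos: [0.4771, -0.1832, 0.1304]
eef_rot: [3.132, -0.23, 0.007]
wrist_force: [0.5, -0.4, -2.4]
width: 0.0571
grasp_force: 20.0
```

```bash
python3 -c "
from h import *
s=env.sense();print(s['grasp_force'],wg(s['tcp_pos']))
go(gw(0,125,0)*0+gw(0,.125,.12),rotm(TH))"
```

```text
19.999542832374573 [ 0.0073 -0.2695  0.1304]
t 4.95 tcp [ 0.4771 -0.1832  0.1304] tool z [ 0.0044 -0.0017 -1.    ] w 0.057108157765868195 F [ 0.5113 -0.4054 -2.3589]
ROT total [ 0.0002 -0.0007 -0.0303] rows>= 1.0205045940941926
TRA total (after rot) [-0.0146 -0.7891  0.0207] rows>= 6.315693230206582 mm [  -7.3229 -394.5271   10.3528]
```

>>> step_arm([
  {"rot": [0, 0, -0.015], "translation": [0, 0, 0], "fingers": -1},
  {"rot": [0, 0, -0.015], "translation": [0, 0, 0], "fingers": -1},
  {"rot": [0, 0, 0], "translation": [-0.001, -0.06, 0], "fingers": -1},
  {"rot": [0, 0, 0], "translation": [-0.001, -0.07, 0], "fingers": -1},
  {"rot": [0, 0, 0], "translation": [-0.001, -0.07, 0], "fingers": -1},
  {"rot": [0, 0, 0], "translation": [-0.001, -0.07, 0], "fingers": -1},
  {"rot": [0, 0, 0], "translation": [-0.001, -0.07, 0], "fingers": -1},
  {"rot": [0, 0, 0], "translation": [-0.001, -0.07, 0], "fingers": -1},
])

```text
time: 5.95
tcp_pos: [0.4628, 0.0232, 0.1268]
eef_rot: [3.141, 0.065, -0.003]
wrist_force: [-0.2, -0.3, -1.6]
width: 0.0569
grasp_force: 20.0
```

>>> step_arm([
  {"rot": [0, 0, 0], "translation": [-0.001, -0.07, 0], "fingers": -1},
  {"rot": [0, 0, 0], "translation": [-0.001, -0.07, 0], "fingers": -1},
  {"rot": [0, 0, 0], "translation": [-0.001, -0.07, 0], "fingers": -1},
  {"rot": [0, 0, 0], "translation": [-0.001, -0.07, 0], "fingers": -1},
  {"rot": [0, 0, 0], "translation": [-0.001, -0.06, 0], "fingers": -1},
  {"rot": [0, 0, 0], "translation": [-0.001, -0.04, 0], "fingers": -1},
  {"rot": [0, 0, 0], "translation": [0, 0, 0], "fingers": -1},
])

```text
time: 6.82
tcp_pos: [0.4521, 0.2125, 0.1268]
eef_rot: [3.14, 0.068, -0.003]
wrist_force: [0.1, -0.1, -2.4]
width: 0.0569
grasp_force: 20.0
```

```bash
cat > d.py <<'E'
from h import *
import sys
go(gw(0,.125,.034),rotm(TH))
for n in ["top","side","wrist"]:
    p=env.capture(n); c=cloud(p); save(p,n+sys.argv[1],1.5)
    for t in ["gauge","marker","rake_face","rake_grip","pack_a"]:
        for o in env.spot_point(p,t)[:2]: print(n,t,np.array(o["location"]),wg(o["location"]),round(o["conf"],2))
    for o in env.outline_of(p,"marker")[:1]:
        q=c[o["pixels"]]; q=q[np.isfinite(q[:,0])]; q=(q-G)@R.from_euler("z",-TH).as_matrix().T
        f=q[q[:,2]>.04]; print(n,"fin gauge",len(f),np.median(f,0) if len(f) else 0, f.min(0),f.max(0))
E
python3 d.py 1
```

```text
t 6.825 tcp [0.4521 0.2125 0.1268] tool z [-0.0017 -0.0007 -1.    ] w 0.056899675382916175 F [ 0.1043 -0.0718 -2.4256]
ROT total [ 0.0001  0.0003 -0.    ] rows>= 0.00981280209611304
TRA total (after rot) [0.0007 0.0036 0.1855] rows>= 1.4845634676527635 mm [ 0.3324  1.8146 92.7669]
top gauge [0.4609 0.0825 0.0013] [ 0.0028 -0.0034  0.0013] 0.69
top marker [0.3846 0.175  0.0013] [-0.0694  0.0923  0.0013] 0.62
top rake_grip [0.4609 0.0833 0.0011] [ 0.0028 -0.0026  0.0011] 0.15
top pack_a [ 0.6755 -0.4697 -0.0016] [ 0.1931 -0.5645 -0.0016] 0.83
top pack_a [ 0.7092  0.0562 -0.0037] [ 0.2497 -0.0405 -0.0037] 0.8
top fin gauge 24 [-0.0904  0.0907  0.0648] [-0.0973  0.0898  0.0411] [-0.0811  0.0938  0.0759]
side gauge [0.4582 0.0841 0.0065] [ 0.0001 -0.0017  0.0065] 0.76
side marker [0.3817 0.175  0.0016] [-0.0723  0.0924  0.0016] 0.51
side marker [0.5734 0.2111 0.1792] [0.1208 0.1202 0.1792] 0.38
side rake_face [0.4509 0.2847 0.0299] [0.0016 0.199  0.0299] 0.7
side rake_grip [0.5738 0.2984 0.0813] [0.125  0.2074 0.0813] 0.8
side pack_a [ 0.2551 -0.2881 -0.002 ] [-0.219  -0.3647 -0.002 ] 0.96
side pack_a [0.454  0.2123 0.095 ] [0.0015 0.1266 0.095 ] 0.73
side fin gauge 79 [-0.0891  0.097   0.0568] [-0.1001  0.0939  0.0417] [-0.0781  0.0995  0.0724]
wrist gauge [0.4616 0.0826 0.0003] [ 0.0035 -0.0034  0.0003] 0.68
wrist rake_face [0.451  0.2833 0.0313] [0.0016 0.1976 0.0313] 0.87
wrist rake_grip [0.5734 0.2942 0.0858] [0.1244 0.2032 0.0858] 0.65
wrist rake_grip [0.4483 0.2866 0.0304] [-0.0009  0.201   0.0304] 0.43
wrist pack_a [0.4502 0.2133 0.0994] [-0.0022  0.1277  0.0994] 0.9
```

>>> step_arm([
  {"rot": [0, 0, 0], "translation": [0.003, 0.004, 0.05], "fingers": -1},
  {"rot": [0, 0, 0], "translation": [0, 0, 0.06], "fingers": -1},
  {"rot": [0, 0, 0], "translation": [0, 0, 0.04], "fingers": -1},
  {"rot": [0, 0, 0], "translation": [0, 0, 0.02], "fingers": -1},
  {"rot": [0, 0, 0], "translation": [0, 0, 0.008], "fingers": -1},
  {"rot": [0, 0, 0], "translation": [0, 0, 0.004], "fingers": -1},
  {"rot": [0, 0, 0], "translation": [0, 0, 0], "fingers": -1},
])

```text
time: 8.75
tcp_pos: [0.455, 0.21, 0.0375]
eef_rot: [-3.141, -0.065, -0.001]
wrist_force: [-0.9, -0.1, -1.8]
width: 0.0567
grasp_force: 20.0
```

>>> step_arm([
  {"rot": [0, 0, 0], "translation": [0, 0, 0.003], "fingers": -1},
  {"rot": [0, 0, 0], "translation": [0, 0, 0], "fingers": -1},
  {"rot": [0, 0, 0], "translation": [0, 0, 0], "fingers": 0.55},
  {"rot": [0, 0, 0], "translation": [0, 0, 0], "fingers": 0.55},
  {"rot": [0, 0, 0], "translation": [0, 0, 0], "fingers": 0.55},
])

```text
time: 9.38
tcp_pos: [0.4548, 0.2099, 0.0357]
eef_rot: [-3.141, -0.065, -0.0]
wrist_force: [0.1, 0.4, -0.1]
width: 0.0711
grasp_force: 0.0
```

>>> step_arm([
  {"rot": [0, 0, 0], "translation": [0, 0, -0.03], "fingers": 0.55},
  {"rot": [0, 0, 0], "translation": [0, 0, -0.06], "fingers": 0.55},
  {"rot": [0, 0, 0], "translation": [0, 0, -0.08], "fingers": 1},
  {"rot": [0, 0, 0], "translation": [0, 0, -0.08], "fingers": 1},
  {"rot": [0, 0, 0], "translation": [0, 0, 0], "fingers": 1},
])

```text
time: 10.0
tcp_pos: [0.4568, 0.2108, 0.1645]
eef_rot: [-3.138, -0.065, -0.01]
wrist_force: [0.3, 0.5, -0.6]
width: 0.092
grasp_force: 0.0
```

```bash
python3 c.py w2 .055 .064; python3 -c "
from h import *
go([.4740,-.3075,.16],rotm(np.radians(-4.4)))"
```

```text
[0.4556 0.2103 0.1626] [0.4295 0.221  1.9468 0.     0.9699 1.9587]
[0.5208 0.2133 0.3349]
[    0   105   171   149 22297] [0.4641 0.3874 0.0598] ((453.631103515625, 392.88128662109375), (153.64955139160156, 181.7770233154297), 2.3206064701080322) [153.0842 159.7448 160.8535]
[ 229  139   58   99 5450] [0.457  0.2106 0.0595] ((454.4176025390625, 210.50074768066406), (102.88481903076172, 56.9448356628418), 2.407133102416992) [206.7547 204.4642 197.6705]
pack [0.4503 0.2115 0.0066] 0.74
t 10.1 tcp [0.4547 0.2099 0.1613] tool z [ 0.0012  0.0006 -1.    ] w 0.09149458746660992 F [ 0.2784 -0.6733 -0.0322]
ROT total [-0.0001 -0.0002  0.0188] rows>= 0.6332906756857988
TRA total (after rot) [0.1178 1.0287 0.0026] rows>= 8.283784857871524 mm [ 58.9117 514.3723   1.2951]
```

>>> step_arm([
  {"rot": [0, 0, 0.019], "translation": [0, 0, 0], "fingers": 1},
  {"rot": [0, 0, 0], "translation": [0.01, 0.07, 0], "fingers": 1},
  {"rot": [0, 0, 0], "translation": [0.01, 0.09, 0], "fingers": 1},
  {"rot": [0, 0, 0], "translation": [0.01, 0.09, 0], "fingers": 1},
  {"rot": [0, 0, 0], "translation": [0.01, 0.09, 0], "fingers": 1},
  {"rot": [0, 0, 0], "translation": [0.01, 0.09, 0], "fingers": 1},
  {"rot": [0, 0, 0], "translation": [0.01, 0.09, 0], "fingers": 1},
  {"rot": [0, 0, 0], "translation": [0.01, 0.09, 0], "fingers": 1},
])

```text
time: 11.1
tcp_pos: [0.4648, -0.0982, 0.1595]
eef_rot: [-3.139, 0.122, 0.003]
wrist_force: [0.1, 0.7, -0.4]
width: 0.0916
grasp_force: 0.0
```

>>> step_arm([
  {"rot": [0, 0, 0], "translation": [0.01, 0.09, 0], "fingers": 1},
  {"rot": [0, 0, 0], "translation": [0.01, 0.09, 0], "fingers": 1},
  {"rot": [0, 0, 0], "translation": [0.01, 0.09, 0], "fingers": 1},
  {"rot": [0, 0, 0], "translation": [0.01, 0.09, 0], "fingers": 1},
  {"rot": [0, 0, 0], "translation": [0.008, 0.06, 0], "fingers": 1},
  {"rot": [0, 0, 0], "translation": [0, 0, 0], "fingers": 1},
  {"rot": [0, 0, 0], "translation": [0, 0, 0], "fingers": 1},
])

```text
time: 11.98
tcp_pos: [0.4726, -0.3071, 0.1595]
eef_rot: [-3.138, 0.123, 0.003]
wrist_force: [-0.8, -0.4, 0.9]
width: 0.0919
grasp_force: 0.0
```

```bash
python3 c.py w3 .058 .07; python3 -c "
from h import *
go([.4740,-.3075,.0385],rotm(np.radians(-4.4)))"
```

```text
[ 0.4728 -0.3069  0.1598] [-0.5785  0.3193  1.8168  0.0003  1.0074  1.0696]
[ 0.5379 -0.3123  0.3294]
[ 229  135   60  102 5817] [ 0.4766 -0.3084  0.0635] ((473.8964538574219, -308.27947998046875), (57.11259460449219, 102.39659118652344), 85.58080291748047) [173.3559 170.7755 164.1351]
[ 339  141   71  103 4805] [ 0.468  -0.4213  0.0634] ((458.6585388183594, -419.440185546875), (57.07279586791992, 99.80924987792969), 80.3494644165039) [172.7292 169.4849 161.3028]
pack [ 0.4746 -0.305   0.0094] 0.73
pack [ 0.2528 -0.2879  0.0007] 0.69
pack [ 0.4563 -0.4209  0.0113] 0.56
t 12.075 tcp [ 0.473  -0.3069  0.1601] tool z [-0.001   0.0009 -1.    ] w 0.09163643322435797 F [ 0.3281 -0.486   0.1767]
ROT total [-0.0001  0.0002 -0.    ] rows>= 0.007417771356570102
TRA total (after rot) [0.002  0.001  0.2432] rows>= 1.9455748748271149 mm [  1.0087   0.5102 121.5932]
```

>>> step_arm([
  {"rot": [0, 0, 0], "translation": [0.002, 0.001, 0.06], "fingers": 1},
  {"rot": [0, 0, 0], "translation": [0, 0, 0.07], "fingers": 1},
  {"rot": [0, 0, 0], "translation": [0, 0, 0.07], "fingers": 1},
  {"rot": [0, 0, 0], "translation": [0, 0, 0.042], "fingers": 1},
  {"rot": [0, 0, 0], "translation": [0, 0, 0], "fingers": 1},
  {"rot": [0, 0, 0], "translation": [0, 0, 0], "fingers": -1},
  {"rot": [0, 0, 0], "translation": [0, 0, 0], "fingers": -1},
  {"rot": [0, 0, 0], "translation": [0, 0, 0], "fingers": -1},
], force=20)

```text
time: 13.08
tcp_pos: [0.4748, -0.309, 0.0404]
eef_rot: [3.139, -0.122, 0.002]
wrist_force: [-0.1, -0.0, 0.7]
width: 0.0638
grasp_force: 0.0
```

>>> step_arm([
  {"rot": [0, 0, 0], "translation": [0, 0, 0], "fingers": -1},
  {"rot": [0, 0, 0], "translation": [0, 0, 0], "fingers": -1},
  {"rot": [0, 0, 0], "translation": [0, 0, 0], "fingers": -1},
  {"rot": [0, 0, 0], "translation": [0, 0, -0.04], "fingers": -1},
  {"rot": [0, 0, 0], "translation": [0, 0, -0.07], "fingers": -1},
  {"rot": [0, 0, 0], "translation": [0, 0, -0.09], "fingers": -1},
  {"rot": [0, 0, 0], "translation": [0, 0, 0], "fingers": -1},
])

```text
time: 13.95
tcp_pos: [0.4762, -0.31, 0.1426]
eef_rot: [3.136, -0.122, 0.008]
wrist_force: [0.3, 0.9, -2.1]
width: 0.0568
grasp_force: 20.0
```

```bash
python3 -c "
from h import *
go(gw(0.001,.04,.135),rotm(TH))"
```

```text
t 13.95 tcp [ 0.4762 -0.31    0.1426] tool z [ 0.0048 -0.0032 -1.    ] w 0.05676945598767914 F [ 0.2956  0.8967 -2.092 ]
ROT total [ 0.0005 -0.0008 -0.0194] rows>= 0.6520320903353509
TRA total (after rot) [ 0.0002 -0.8724  0.0152] rows>= 6.98044818119816 mm [   0.0863 -436.2118    7.5977]
```

>>> step_arm([
  {"rot": [0, 0, -0.019], "translation": [0, 0, 0], "fingers": -1},
  {"rot": [0, 0, 0], "translation": [0, -0.06, 0], "fingers": -1},
  {"rot": [0, 0, 0], "translation": [0, -0.08, 0], "fingers": -1},
  {"rot": [0, 0, 0], "translation": [0, -0.08, 0], "fingers": -1},
  {"rot": [0, 0, 0], "translation": [0, -0.08, 0], "fingers": -1},
  {"rot": [0, 0, 0], "translation": [0, -0.08, 0], "fingers": -1},
  {"rot": [0, 0, 0], "translation": [0, -0.08, 0], "fingers": -1},
  {"rot": [0, 0, 0], "translation": [0, -0.08, 0], "fingers": -1},
])

```text
time: 14.95
tcp_pos: [0.462, -0.0377, 0.1383]
eef_rot: [-3.141, -0.065, 0.003]
wrist_force: [0.3, -0.8, -2.6]
width: 0.0571
grasp_force: 20.0
```

>>> step_arm([
  {"rot": [0, 0, 0], "translation": [0, -0.08, 0], "fingers": -1},
  {"rot": [0, 0, 0], "translation": [0, -0.08, 0], "fingers": -1},
  {"rot": [0, 0, 0], "translation": [0, -0.08, 0], "fingers": -1},
  {"rot": [0, 0, 0], "translation": [0, -0.06, 0], "fingers": -1},
  {"rot": [0, 0, 0], "translation": [0, -0.03, 0], "fingers": -1},
  {"rot": [0, 0, 0], "translation": [0, 0, 0], "fingers": -1},
  {"rot": [0, 0, 0], "translation": [0, 0, 0], "fingers": -1},
])

```text
time: 15.82
tcp_pos: [0.4561, 0.125, 0.1392]
eef_rot: [3.14, 0.065, -0.001]
wrist_force: [0.0, -0.5, -1.5]
width: 0.0569
grasp_force: 20.0
```

```bash
python3 -c "
from h import *
go(gw(0.002,.04,.0355),rotm(TH))
print(wg(env.sense()['tcp_pos']))
p=env.capture('wrist');c=cloud(p)
for o in env.spot_point(p,'pack_a')[:3]: print(wg(o['location']),o['conf'])"
```

```text
t 15.825 tcp [0.4561 0.125  0.1392] tool z [-0.0007 -0.0005 -1.    ] w 0.056929094545183516 F [ 0.0121 -0.509  -1.4783]
ROT total [ 0.0001  0.0001 -0.0004] rows>= 0.013761586561850555
TRA total (after rot) [ 0.0044 -0.0015  0.2075] rows>= 1.6600172527107504 mm [  2.1779  -0.7392 103.7256]
[-0.0002  0.0393  0.1392]
[0.0019 0.0445 0.1108] 0.93
[-0.0019  0.1264  0.0098] 0.84
```

>>> step_arm([
  {"rot": [0, 0, 0], "translation": [0.004, -0.001, 0.06], "fingers": -1},
  {"rot": [0, 0, 0], "translation": [0, 0, 0.07], "fingers": -1},
  {"rot": [0, 0, 0], "translation": [0, 0, 0.04], "fingers": -1},
  {"rot": [0, 0, 0], "translation": [0, 0, 0.02], "fingers": -1},
  {"rot": [0, 0, 0], "translation": [0, 0, 0.01], "fingers": -1},
  {"rot": [0, 0, 0], "translation": [0, 0, 0.004], "fingers": -1},
  {"rot": [0, 0, 0], "translation": [0, 0, 0], "fingers": -1},
  {"rot": [0, 0, 0], "translation": [0, 0, 0], "fingers": -1},
])

```text
time: 16.92
tcp_pos: [0.4587, 0.1266, 0.0381]
eef_rot: [-3.141, -0.065, -0.001]
wrist_force: [-0.7, 0.3, -1.6]
width: 0.057
grasp_force: 20.0
```

>>> step_arm([
  {"rot": [0, 0, 0], "translation": [0, 0, 0.003], "fingers": -1},
  {"rot": [0, 0, 0], "translation": [0, 0, 0], "fingers": -1},
  {"rot": [0, 0, 0], "translation": [0, 0, 0], "fingers": 0.5},
  {"rot": [0, 0, 0], "translation": [0, 0, 0], "fingers": 0.5},
  {"rot": [0, 0, 0], "translation": [0, 0, 0], "fingers": 0.5},
])

```text
time: 17.55
tcp_pos: [0.4583, 0.1264, 0.0361]
eef_rot: [-3.141, -0.065, -0.0]
wrist_force: [0.6, -0.0, 0.3]
width: 0.069
grasp_force: 0.0
```

>>> step_arm([
  {"rot": [0, 0, 0], "translation": [0, 0, -0.03], "fingers": 0.5},
  {"rot": [0, 0, 0], "translation": [0, 0, -0.06], "fingers": 0.5},
  {"rot": [0, 0, 0], "translation": [0, 0, -0.1], "fingers": 0.5},
  {"rot": [0, 0, 0], "translation": [0, 0, -0.11], "fingers": 0.5},
  {"rot": [0, 0, 0], "translation": [0, 0, -0.11], "fingers": 0.5},
  {"rot": [0, 0, 0], "translation": [0, 0, -0.11], "fingers": 0.5},
  {"rot": [0, 0, 0], "translation": [0, 0, -0.1], "fingers": 0.5},
  {"rot": [0, 0, 0], "translation": [0, 0, 0], "fingers": 0.5},
])

```text
time: 18.55
tcp_pos: [0.4599, 0.1269, 0.3511]
eef_rot: [-3.139, -0.065, -0.013]
wrist_force: [-0.2, -0.4, -1.0]
width: 0.0686
grasp_force: 0.0
```

```bash
python3 c.py w4 .055 .064; python3 d.py 4; python3 -c "
from h import *
T=rotm(TH,np.radians(40)); print(T[:,2])
g=gw(.122,.207,.083)
go(g+T[:,2]*(.019-.2),T)"
```

```text
[0.4587 0.1266 0.3484] [0.2661 0.002  1.7661 0.0001 1.3693 1.7954]
[0.5237 0.1295 0.5216]
[   36   113   120    92 10026] [0.4565 0.3919 0.0597] ((453.34228515625, 393.19207763671875), (152.29017639160156, 182.3651123046875), 2.394106864929199) [134.806  141.4447 142.5538]
[ 189  133   37   62 2083] [0.4559 0.2101 0.0594] ((453.9970397949219, 210.6563720703125), (103.32083892822266, 57.22261047363281), 2.357922077178955) [165.2549 163.1637 156.5867]
[ 240  133   35   62 2088] [0.4595 0.1274 0.0594] ((457.5172119140625, 127.29788970947266), (103.1880111694336, 57.016265869140625), 2.4718618392944336) [171.9938 169.6949 161.9823]
pack [0.459  0.1291 0.006 ] 0.89
pack [0.4513 0.2128 0.0094] 0.75
pack [0.7067 0.0541 0.0014] 0.59
t 18.65 tcp [0.458  0.1263 0.3467] tool z [ 0.0011  0.0003 -1.    ] w 0.06911503195884254 F [-0.9947 -0.5783  0.3353]
ROT total [-0.     -0.0002 -0.0003] rows>= 0.012668497166201517
TRA total (after rot) [-0.0035 -0.169   0.6254] rows>= 5.182336459221474 mm [ -1.7385 -84.494  312.6761]
top gauge [ 0.4616  0.0851 -0.001 ] [ 0.0036 -0.0009 -0.001 ] 0.66
top pack_a 
[... 915 characters left out ...]
 0.0313] [0.0004 0.1991 0.0313] 0.84
wrist rake_face [ 0.3807  0.1756 -0.0002] [-0.0733  0.0931 -0.0002] 0.33
wrist rake_grip [0.5709 0.2909 0.087 ] [0.1217 0.2    0.087 ] 0.74
wrist pack_a [0.4626 0.1341 0.0079] [0.0067 0.0481 0.0079] 0.92
wrist pack_a [0.7063 0.0545 0.0017] [ 0.2467 -0.0421  0.0017] 0.84
wrist fin gauge 41 [-0.0833  0.0923  0.0626] [-0.0949  0.0918  0.0415] [-0.0783  0.0944  0.0729]
[-0.6422 -0.028  -0.766 ]
t 19.7 tcp [0.4583 0.1264 0.3461] tool z [ 0. -0. -1.] w 0.0687906923391523 F [1.2386 0.3506 0.3635]
ROT total [-0.0001 -0.1111 -0.0003] rows>= 3.739421191329936
TRA total (after rot) [ 0.522  -0.3328 -0.1131] rows>= 5.034352320589202 mm [ 260.9832 -166.4109  -56.5502]
```

>>> step_arm([
  {"rot": [0, -0.0277, 0], "translation": [0, 0, 0], "fingers": 0.5},
  {"rot": [0, -0.0278, 0], "translation": [0, 0, 0], "fingers": 0.5},
  {"rot": [0, -0.0278, 0], "translation": [0, 0, 0], "fingers": 0.5},
  {"rot": [0, -0.0278, 0], "translation": [0, 0, 0], "fingers": 0.5},
  {"rot": [0, 0, 0], "translation": [0, 0, 0], "fingers": 0.5},
])

```text
time: 20.32
tcp_pos: [0.4591, 0.1263, 0.3425]
eef_rot: [2.934, 0.059, -1.078]
wrist_force: [-0.3, -0.3, -0.6]
width: 0.069
grasp_force: 0.0
```

```bash
cat > e.py <<'E'
from h import *
import sys
T=rotm(TH,np.radians(40))
g=gw(.122,float(sys.argv[2]) if len(sys.argv)>2 else .207,.083)
go(g+T[:,2]*(.019-float(sys.argv[1])),T); s=env.sense(); print(s["joint_pos"], wg(s["tcp_pos"]-.019*R.from_rotvec(s["eef_rot"]).as_matrix()[:,2]))
E
python3 e.py .2
```

```text
t 20.325 tcp [0.4591 0.1263 0.3425] tool z [-0.6468 -0.0272 -0.7621] w 0.0689909156076217 F [-0.3159 -0.3339 -0.6078]
ROT total [-0.0002  0.001  -0.0005] rows>= 0.03624371242606573
TRA total (after rot) [ 0.5162 -0.3332 -0.1175] rows>= 5.004485626500979 mm [ 258.0988 -166.6202  -58.773 ]
[0.1921 0.4456 1.3995 0.1063 1.993  1.7309] [0.0152 0.0404 0.357 ]
```

>>> step_arm([
  {"rot": [0, 0.0005, 0], "translation": [0.05, -0.035, -0.015], "fingers": 0.5},
  {"rot": [0, 0.0005, 0], "translation": [0.055, -0.035, -0.015], "fingers": 0.5},
  {"rot": [0, 0, 0], "translation": [0.055, -0.035, -0.015], "fingers": 0.5},
  {"rot": [0, 0, 0], "translation": [0.055, -0.035, -0.015], "fingers": 0.5},
  {"rot": [0, 0, 0], "translation": [0.055, -0.035, -0.015], "fingers": 0.5},
  {"rot": [0, 0, 0], "translation": [0.055, -0.035, -0.015], "fingers": 0.5},
  {"rot": [0, 0, 0], "translation": [0.055, -0.035, -0.015], "fingers": 0.5},
  {"rot": [0, 0, 0], "translation": [0, 0, 0], "fingers": 0.5},
])

```text
time: 21.32
tcp_pos: [0.6332, 0.2575, 0.265]
eef_rot: [2.944, 0.063, -1.055]
wrist_force: [-0.3, 0.0, 0.1]
width: 0.0689
grasp_force: 0.0
```

```bash
python3 e.py .2
```

```text
t 21.325 tcp [0.6332 0.2575 0.265 ] tool z [-0.6347 -0.0265 -0.7723] w 0.06893731216619566 F [-0.2831  0.0443  0.1087]
ROT total [-0.0002 -0.0016 -0.0001] rows>= 0.05318744500858243
TRA total (after rot) [ 0.1412 -0.0862 -0.0054] rows>= 1.3241886693937222 mm [ 70.6088 -43.0885  -2.7014]
[0.299  0.8368 0.8846 0.1866 2.0846 1.863 ] [0.1946 0.1639 0.2796]
```

>>> step_arm([
  {"rot": [0, -0.0015, 0], "translation": [0.047, -0.029, -0.002], "fingers": 0.5},
  {"rot": [0, 0, 0], "translation": [0.047, -0.029, -0.002], "fingers": 0.5},
  {"rot": [0, 0, 0], "translation": [0.047, -0.028, 0], "fingers": 0.5},
  {"rot": [0, 0, 0], "translation": [0, 0, 0], "fingers": 0.5},
  {"rot": [0, 0, 0], "translation": [0, 0, 0], "fingers": 0.5},
])

```text
time: 21.95
tcp_pos: [0.686, 0.301, 0.2233]
eef_rot: [2.938, 0.061, -1.071]
wrist_force: [-0.5, -0.3, -0.7]
width: 0.0694
grasp_force: 0.0
```

```bash
python3 e.py .0; python3 - <<'E'
from h import *
for n in ["wrist","side"]:
    p=env.capture(n);c=cloud(p);save(p,n+"5",1.2)
    for o in env.spot_point(p,"rake_grip")[:3]: print(n,o["location"],wg(o["location"]),round(o["conf"],2))
    q=(c.reshape(-1,3)-G)@R.from_euler("z",-TH).as_matrix().T
    k=q[(q[:,0]>.09)&(q[:,0]<.16)&(q[:,1]>.18)&(q[:,1]<.24)&(q[:,2]>.065)&(q[:,2]<.112)]
    if len(k): print("handle",len(k),k.mean(0),np.percentile(k,[3,97],axis=0))
E
```

```text
t 21.95 tcp [0.686  0.301  0.2233] tool z [-0.6429 -0.0264 -0.7655] w 0.06944050062872248 F [-0.5062 -0.3092 -0.6708]
ROT total [-0.0003  0.0001 -0.0002] rows>= 0.013001062731752593
TRA total (after rot) [ 0.004  -0.0038  0.401 ] rows>= 3.2086487103326906 mm [  2.0029  -1.8994 200.5215]
[0.3249 1.0076 0.6453 0.218  2.1565 1.912 ] [0.2494 0.2051 0.2379]
wrist [0.5734, 0.296, 0.0868] [0.1245 0.205  0.0868] 0.96
handle 385 [0.1407 0.2055 0.099 ] [[0.1287 0.1972 0.069 ]
 [0.1493 0.2137 0.1116]]
side [0.5695, 0.2997, 0.0804] [0.1207 0.2088 0.0804] 0.8
handle 257 [0.1181 0.2116 0.0885] [[0.0971 0.2005 0.0664]
 [0.1412 0.2178 0.1113]]
```

View pics/side5.png

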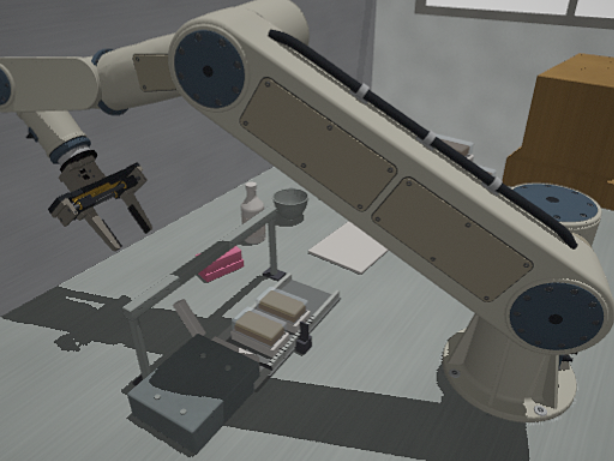

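View pics/wrist5.png

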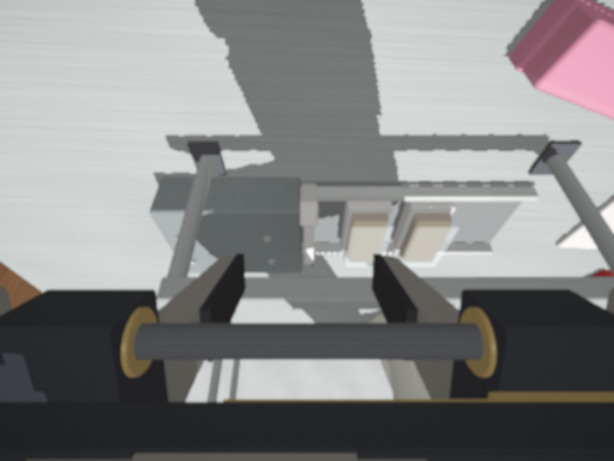

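>>> step_arm([
  {"rot": [0, 0, 0], "translation": [0.004, -0.003, 0.06], "fingers": 0.5},
  {"rot": [0, 0, 0], "translation": [0, 0, 0.08], "fingers": 0.5},
  {"rot": [0, 0, 0], "translation": [0, 0, 0.08], "fingers": 0.5},
  {"rot": [0, 0, 0], "translation": [0, 0, 0.05], "fingers": 0.5},
  {"rot": [0, 0, 0], "translation": [0, 0, 0], "fingers": 0.5},
])

```text
time: 22.78
tcp_pos: [0.5992, 0.2991, 0.1165]
eef_rot: [2.934, 0.061, -1.077]
wrist_force: [0.4, 0.3, 1.0]
width: 0.0693
grasp_force: 0.0
```

```bash
python3 e.py .0
```

```text
t 22.775 tcp [0.5992 0.2991 0.1165] tool z [-0.6464 -0.0277 -0.7625] w 0.06926837015066187 F [0.3984 0.2973 0.9716]
ROT total [-0.0001  0.0009 -0.0003] rows>= 0.03122336635842689
TRA total (after rot) [-0.0004 -0.0002  0.1259] rows>= 1.0069466806767498 mm [-0.196  -0.0915 62.9338]
[0.3541 0.9255 1.0423 0.2075 1.8474 1.8702] [0.1627 0.2069 0.131 ]
```

>>> step_arm([
  {"rot": [0, 0, 0], "translation": [0, 0, 0.05], "fingers": 0.5},
  {"rot": [0, 0, 0], "translation": [0, 0, 0.05], "fingers": 0.5},
  {"rot": [0, 0, 0], "translation": [0, 0, 0.024], "fingers": 0.5},
  {"rot": [0, 0, 0], "translation": [0, 0, 0], "fingers": 0},
  {"rot": [0, 0, 0], "translation": [0, 0, 0], "fingers": -1},
  {"rot": [0, 0, 0], "translation": [0, 0, 0], "fingers": -1},
  {"rot": [0, 0, 0], "translation": [0, 0, 0], "fingers": -1},
  {"rot": [0, 0, 0], "translation": [0, 0, 0], "fingers": -1},
], force=50)

```text
time: 23.78
tcp_pos: [0.5609, 0.2974, 0.0696]
eef_rot: [2.936, 0.061, -1.073]
wrist_force: [2.2, -18.9, 3.1]
width: 0.021
grasp_force: 9.8
```

>>> step_arm([
  {"rot": [0, 0, 0], "translation": [0, 0, 0], "fingers": -1},
  {"rot": [0, 0, 0], "translation": [0, 0, 0], "fingers": -1},
  {"rot": [0, 0, 0], "translation": [0, 0, 0], "fingers": -1},
  {"rot": [0, 0, 0], "translation": [0, 0, 0], "fingers": -1},
], force=50)

```text
time: 24.28
tcp_pos: [0.561, 0.2957, 0.0696]
eef_rot: [2.934, 0.06, -1.074]
wrist_force: [1.5, -9.4, 1.8]
width: 0.018
grasp_force: 50.0
```

```bash
python3 e.py .0
```

```text
t 24.275 tcp [0.561  0.2957 0.0696] tool z [-0.6448 -0.0294 -0.7637] w 0.01796282578027958 F [ 1.5258 -9.3959  1.8255]
ROT total [ 0.0002  0.0006 -0.0005] rows>= 0.026059872742327055
TRA total (after rot) [-0.0019 -0.0036  0.0047] rows>= 0.049382315149936205 mm [-0.9528 -1.7912  2.3258]
[0.3669 0.9145 1.1768 0.2078 1.7229 1.8563] [0.1243 0.2052 0.0841]
```

>>> step_arm([
  {"rot": [0, 0, 0], "translation": [0, 0.01, 0], "fingers": -1},
  {"rot": [0, 0, 0], "translation": [0, 0.02, 0], "fingers": -1},
  {"rot": [0, 0, 0], "translation": [0, 0.025, 0], "fingers": -1},
  {"rot": [0, 0, 0], "translation": [0, 0.025, 0], "fingers": -1},
  {"rot": [0, 0, 0], "translation": [0, 0.025, 0], "fingers": -1},
  {"rot": [0, 0, 0], "translation": [0, 0.025, 0], "fingers": -1},
  {"rot": [0, 0, 0], "translation": [0, 0.025, 0], "fingers": -1},
  {"rot": [0, 0, 0], "translation": [0, 0.01, 0], "fingers": -1},
])

```text
time: 25.28
tcp_pos: [0.5644, 0.2168, 0.0696]
eef_rot: [2.94, 0.062, -1.073]
wrist_force: [1.7, 11.6, -1.3]
width: 0.0177
grasp_force: 50.0
```

```bash
python3 e.py .0 .0992; python3 - <<'E'
from h import *
for n in ["top","wrist","side"]:
    p=env.capture(n);c=cloud(p);save(p,n+"6",1.5)
    for t in ["rake_face","marker","rake_grip","pack_a"]:
        for o in env.spot_point(p,t)[:3]: print(n,t,wg(o["location"]),round(o["conf"],2))
E
```

```text
t 25.275 tcp [0.5644 0.2168 0.0696] tool z [-0.6438 -0.0243 -0.7648] w 0.017712508718009327 F [ 1.6944 11.6024 -1.2732]
ROT total [-0.0006  0.0003 -0.0001] rows>= 0.022575431565877924
TRA total (after rot) [-0.0019  0.0541  0.0046] rows>= 0.4349930903777861 mm [-0.9613 27.0736  2.287 ]
[0.2744 0.8815 1.2461 0.1529 1.6987 1.7687] [0.1242 0.1262 0.0841]
top rake_face [-0.0013  0.1219  0.0276] 0.51
top marker [-0.07    0.0926  0.0041] 0.67
top pack_a [-0.2195 -0.3659  0.0006] 0.8
top pack_a [0.0028 0.09   0.005 ] 0.73
top pack_a [ 0.1933 -0.5643 -0.0023] 0.7
wrist rake_grip [0.1237 0.1221 0.0859] 0.9
wrist pack_a [-0.0056  0.0907  0.0069] 0.75
wrist pack_a [0.0026 0.0315 0.0095] 0.68
side rake_face [0.0042 0.1213 0.0297] 0.84
side marker [-0.0661  0.0897  0.0008] 0.81
side rake_grip [0.1211 0.1279 0.0812] 0.65
side pack_a [ 0.1973 -0.5633 -0.0018] 0.96
side pack_a [-0.0007  0.0353  0.0095] 0.87
side pack_a [ 0.249  -0.044  -0.0002] 0.8
```

>>> step_arm([
  {"rot": [0, 0, 0], "translation": [0, 0.014, 0], "fingers": -1},
  {"rot": [0, 0, 0], "translation": [0, 0.018, 0], "fingers": -1},
  {"rot": [0, 0, 0], "translation": [0, 0.01, 0], "fingers": -1},
  {"rot": [0, 0, 0], "translation": [0, 0.004, 0], "fingers": -1},
  {"rot": [0, 0, 0], "translation": [0, 0, 0], "fingers": -1},
])

```text
time: 26.65
tcp_pos: [0.5653, 0.1945, 0.0696]
eef_rot: [2.94, 0.062, -1.073]
wrist_force: [2.2, 10.5, 0.2]
width: 0.0176
grasp_force: 50.0
```

```bash
python3 e.py .0 .099; python3 - <<'E'
from h import *
r=R.from_euler("z",-TH).as_matrix().T
for n in ["top","side"]:
    p=env.capture(n);c=cloud(p)
    for t in ["rake_face","marker","pack_a"]:
        for o in env.spot_point(p,t)[:4]: print(n,t,wg(o["location"]),round(o["conf"],2))
    q=(c-G)@r
    def pr(name,lo,hi):
        k=q[np.all((q>lo)&(q<hi),2)]
        if len(k)>3: print(n,name,len(k),k.mean(0),np.percentile(k,[5,50,95],axis=0)[:,1])
    pr("bartop",[-.045,.08,.046],[.045,.13,.053])
    pr("fin",[-.11,.07,.04],[-.076,.12,.08])
    pr("packs",[-.03,-.06,.055],[.03,.1,.064])
    f=p["frame"]; m=np.linalg.norm(q[...,:2]-np.array([-.06,.1]),axis=2)<.06
    v,u=np.nonzero(m); a,b=max(v.min(),0),max(u.min(),0)
    cv2.imwrite(f"pics/{n}7.png",cv2.resize(f[a:v.max()+1,b:u.max()+1,::-1],None,fx=8,fy=8,interpolation=cv2.INTER_CUBIC)[:600,:800])
E
```

```text
t 26.65 tcp [0.5653 0.1945 0.0696] tool z [-0.6437 -0.0246 -0.7649] w 0.017612028510784538 F [ 2.1502 10.4968  0.2197]
ROT total [-0.0006  0.0003  0.    ] rows>= 0.02095046395033535
TRA total (after rot) [-0.0019  0.0098  0.0045] rows>= 0.0876051570481499 mm [-0.9508  4.8963  2.2585]
[0.248  0.8746 1.2607 0.1356 1.6941 1.7449] [0.1242 0.1038 0.0841]
top rake_face [-0.003   0.1014  0.03  ] 0.71
top marker [-0.069   0.0936  0.0031] 0.46
top marker [-0.0017 -0.388   0.0042] 0.28
top pack_a [-0.2213 -0.3643  0.0018] 0.88
top pack_a [0.0021 0.0658 0.0069] 0.83
top pack_a [ 0.1946 -0.5655  0.0004] 0.8
top pack_a [-0.0239 -0.5082  0.0088] 0.75
top bartop 54 [-0.0277  0.1033  0.0506] [0.0968 0.1023 0.1104]
top fin 27 [-0.0888  0.091   0.0608] [0.0902 0.0909 0.0919]
top packs 599 [-0.0074  0.0229  0.0604] [-0.0187  0.0157  0.0821]
side rake_face [0.0029 0.094  0.0275] 0.64
side marker [-0.0716  0.09    0.0038] 0.57
side marker [ 0.2534 -0.3642 -0.0029] 0.56
side pack_a [ 0.2526 -0.042  -0.0019] 0.71
side pack_a [0.0041 0.0691 0.0047] 0.7
side pack_a [0.0015 0.0154 0.0069] 0.61
side pack_a [ 0.1971 -0.5644  0.001 ] 0.61
side bartop 200 [-0.0003  0.106   0.0495] [0.097  0.1062 0.1144]
side fin 84 [-0.0894  0.0967  0.0567] [0.095  0.0968 0.0988]
side packs 636 [-0.0004  0.0446  0.0586] [-0.0101  0.0465  0.0955]
```

View pics/top7.png

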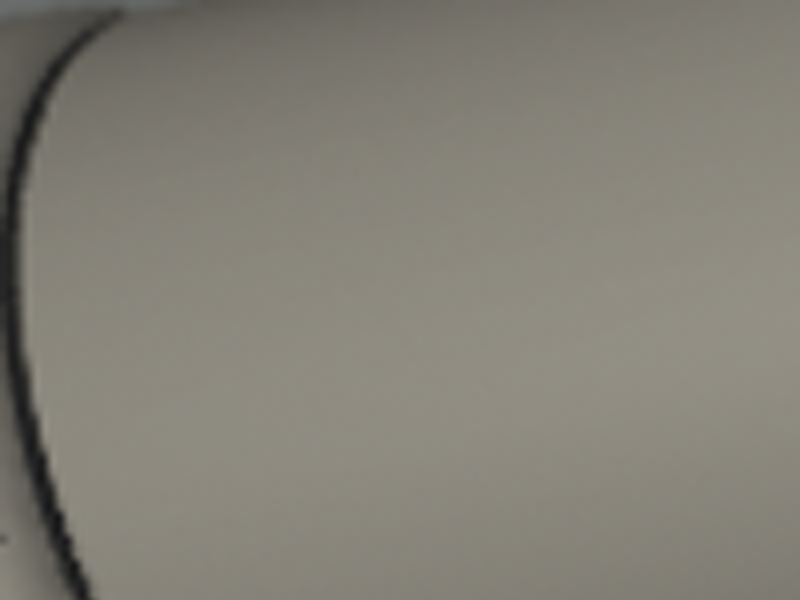

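View pics/side7.png

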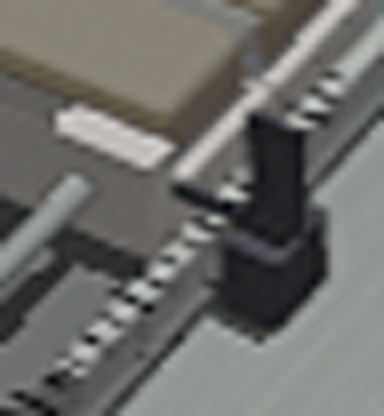

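>>> step_arm([
  {"rot": [0, 0, 0], "translation": [0, 0.005, 0], "fingers": -1},
  {"rot": [0, 0, 0], "translation": [0, 0.004, 0], "fingers": -1},
  {"rot": [0, 0, 0], "translation": [0, 0, 0], "fingers": -1},
])

```text
time: 27.42
tcp_pos: [0.5655, 0.1902, 0.0696]
eef_rot: [2.94, 0.062, -1.073]
wrist_force: [2.2, 10.5, 0.7]
width: 0.0175
grasp_force: 50.0
```

```bash
python3 e.py .0 .099; cat > f.py <<'E'
from h import *
import sys
r=R.from_euler("z",-TH).as_matrix().T
for n in ["top","side"]:
    p=env.capture(n);c=cloud(p); q=(c-G)@r
    for t in ["rake_face","marker"]:
        for o in env.spot_point(p,t)[:1]: print(n,t,wg(o["location"]),round(o["conf"],2))
    def pr(name,lo,hi):
        k=q[np.all((q>lo)&(q<hi),2)]
        if len(k)>3: print(n,name,len(k),k.mean(0),np.percentile(k,[2,50,98],axis=0)[:,1])
    pr("bartop",[-.045,.07,.046],[.045,.13,.053])
    pr("barfront/back",[-.05,.07,.03],[.05,.13,.046])
    pr("fin",[-.11,.07,.04],[-.076,.12,.08])
    f=p["frame"]; m=np.all((q>[-.12,.04,0])&(q<[0,.15,.08]),2)
    v,u=np.nonzero(m); a,b=v.min(),u.min()
    cv2.imwrite(f"pics/{n}{sys.argv[1]}.png",cv2.resize(f[a:v.max()+1,b:u.max()+1,::-1],None,fx=8,fy=8,interpolation=cv2.INTER_CUBIC)[:600,:800])
E
python3 f.py 8
```

```text
t 27.425 tcp [0.5655 0.1902 0.0696] tool z [-0.6436 -0.0244 -0.765 ] w 0.0175402855455363 F [ 2.1933 10.5414  0.7418]
ROT total [-0.0006  0.0003  0.    ] rows>= 0.02181117620074562
TRA total (after rot) [-0.0019  0.0012  0.0045] rows>= 0.040591558905108724 mm [-0.9601  0.6035  2.2694]
[0.2428 0.8733 1.2634 0.1325 1.6933 1.7402] [0.1242 0.0995 0.0841]
top rake_face [-0.0004  0.0972  0.0296] 0.48
top marker [-0.071   0.0939  0.0025] 0.42
top bartop 43 [-0.0284  0.0994  0.051 ] [0.0938 0.0993 0.1051]
top barfront/back 33 [-0.0301  0.1193  0.0364] [0.1039 0.1197 0.1296]
top fin 27 [-0.0885  0.0909  0.0614] [0.09   0.0907 0.0926]
side rake_face [0.0073 0.0917 0.0289] 0.87
side marker [-0.0713  0.0922  0.004 ] 0.69
side bartop 202 [-0.0013  0.1016  0.0495] [0.0921 0.1018 0.1112]
side barfront/back 202 [-0.0038  0.1113  0.0375] [0.0835 0.11   0.1282]
side fin 82 [-0.0891  0.0965  0.0569] [0.0943 0.0967 0.0987]
```

View pics/top8.png

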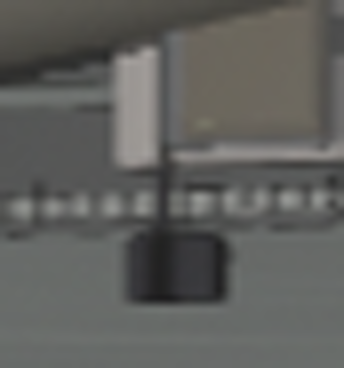

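View pics/side8.png

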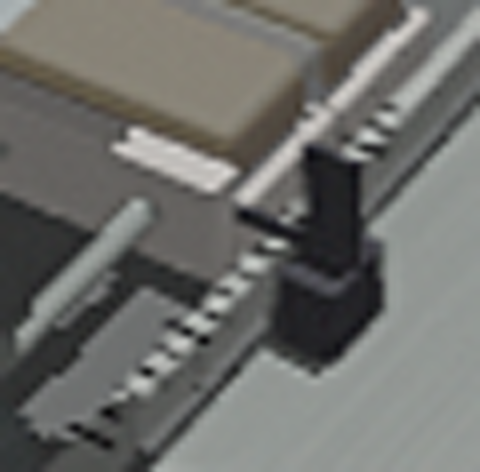

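>>> step_arm([
  {"rot": [0, 0, 0], "translation": [0, 0, 0], "fingers": -1},
  {"rot": [0, 0, 0], "translation": [0, 0, 0], "fingers": -1},
  {"rot": [0, 0, 0], "translation": [0, 0, 0], "fingers": -1},
  {"rot": [0, 0, 0], "translation": [0, 0, 0], "fingers": -1},
  {"rot": [0, 0, 0], "translation": [0, 0, 0], "fingers": -1},
  {"rot": [0, 0, 0], "translation": [0, 0, 0], "fingers": -1},
  {"rot": [0, 0, 0], "translation": [0, 0, 0], "fingers": -1},
  {"rot": [0, 0, 0], "translation": [0, 0, 0], "fingers": -1},
])

```text
time: 28.72
tcp_pos: [0.5655, 0.1902, 0.0696]
eef_rot: [2.94, 0.063, -1.073]
wrist_force: [1.8, 11.9, 0.4]
width: 0.0177
grasp_force: 50.0
```

>>> step_arm([
  {"rot": [0, 0, 0], "translation": [0, -0.006, 0], "fingers": -1},
  {"rot": [0, 0, 0], "translation": [0, -0.012, 0], "fingers": -1},
  {"rot": [0, 0, 0], "translation": [0, -0.016, 0], "fingers": -1},
  {"rot": [0, 0, 0], "translation": [0, -0.018, 0], "fingers": -1},
  {"rot": [0, 0, 0], "translation": [0, -0.018, 0], "fingers": -1},
  {"rot": [0, 0, 0], "translation": [0, -0.018, 0], "fingers": -1},
  {"rot": [0, 0, 0], "translation": [0, -0.018, 0], "fingers": -1},
  {"rot": [0, 0, 0], "translation": [0, -0.018, 0], "fingers": -1},
])

```text
time: 29.72
tcp_pos: [0.5629, 0.2513, 0.0696]
eef_rot: [2.938, 0.062, -1.073]
wrist_force: [1.5, 5.1, 0.4]
width: 0.0177
grasp_force: 50.0
```

>>> step_arm([
  {"rot": [0, 0, 0], "translation": [0, -0.018, 0], "fingers": -1},
  {"rot": [0, 0, 0], "translation": [0, -0.018, 0], "fingers": -1},
  {"rot": [0, 0, 0], "translation": [0, -0.018, 0], "fingers": -1},
  {"rot": [0, 0, 0], "translation": [0, -0.014, 0], "fingers": -1},
  {"rot": [0, 0, 0], "translation": [0, -0.012, 0], "fingers": -1},
  {"rot": [0, 0, 0], "translation": [0, -0.008, 0], "fingers": -1},
  {"rot": [0, 0, 0], "translation": [0, -0.005, 0], "fingers": -1},
  {"rot": [0, 0, 0], "translation": [0, 0, 0], "fingers": -1},
])

```text
time: 30.72
tcp_pos: [0.561, 0.2956, 0.0696]
eef_rot: [2.936, 0.061, -1.074]
wrist_force: [3.5, -1.2, 2.4]
width: 0.0175
grasp_force: 50.0
```

```bash
python3 e.py .0
```

```text
t 30.725 tcp [0.561  0.2956 0.0696] tool z [-0.6446 -0.0274 -0.7641] w 0.017542945506361825 F [ 3.5193 -1.1821  2.4   ]
ROT total [-0.0001  0.0005 -0.0003] rows>= 0.02040072246255403
TRA total (after rot) [-0.0019 -0.0037  0.0046] rows>= 0.05014457597654484 mm [-0.9709 -1.8734  2.3173]
[0.3661 0.9138 1.178  0.209  1.7216 1.8548] [0.1243 0.2051 0.0841]
```

Home against the stop. Release and back off along the tool axis.

>>> step_arm([
  {"rot": [0, 0, 0], "translation": [0, 0, 0], "fingers": 0.5},
  {"rot": [0, 0, 0], "translation": [0, 0, 0], "fingers": 0.5},
  {"rot": [0, 0, 0], "translation": [0, 0, 0], "fingers": 0.5},
  {"rot": [0, 0, 0], "translation": [0, 0, 0], "fingers": 0.5},
  {"rot": [0, 0, 0], "translation": [0, 0, -0.06], "fingers": 0.5},
  {"rot": [0, 0, 0], "translation": [0, 0, -0.08], "fingers": 0.5},
  {"rot": [0, 0, 0], "translation": [0, 0, -0.1], "fingers": 0.5},
  {"rot": [0, 0, 0], "translation": [0, 0, -0.1], "fingers": 0.5},
])

```text
time: 31.72
tcp_pos: [0.671, 0.3009, 0.2008]
eef_rot: [2.936, 0.061, -1.074]
wrist_force: [1.0, 0.1, 0.5]
width: 0.0691
grasp_force: 0.0
```

```bash
cat > g.py <<'E'
from h import *
r=R.from_euler("z",-TH).as_matrix().T
s=env.sense(); print(s["time"],s["wrist_force"],s["width"])
for n in ["top","wrist","side"]:
    p=env.capture(n);c=cloud(p); q=(c-G)@r; save(p,n+"9",1.5)
    for t in ["rake_face","rake_grip","marker","pack_a","spray","pot"]:
        for o in env.spot_point(p,t)[:5]: print(n,t,wg(o["location"]),round(o["conf"],2))
    m=np.uint8(np.all((q>[-.06,-.09,.055])&(q<[.06,.13,.064]),2))
    k,l,st,_=cv2.connectedComponentsWithStats(m)
    for i in range(1,k):
        if st[i,4]>150: print(n,"top",st[i,4],cv2.minAreaRect((q[l==i][:,:2]*1000).astype(np.float32)))
E
python3 g.py
```

```text
31.725 [0.9821 0.144  0.4689] 0.06909067350717879
top rake_face [-0.0006  0.2006  0.0295] 0.89
top rake_grip [-0.0033  0.2017  0.0301] 0.54
top marker [-0.0706  0.0914  0.0009] 0.46
top pack_a [0.0025 0.0608 0.0104] 0.92
top pack_a [-0.0227 -0.5065  0.0074] 0.85
top pack_a [ 0.1952 -0.564   0.0005] 0.8
top pack_a [ 0.247  -0.0393 -0.0019] 0.79
top pack_a [-0.2212 -0.3637  0.0013] 0.67
top spray [ 0.2686 -0.21    0.0028] 0.64
top pot [ 0.2503 -0.3674  0.0013] 0.63
top top 809 ((0.9677505493164062, 62.57647705078125), (56.62705993652344, 103.3171615600586), 89.99658203125)
top top 768 ((0.4034881591796875, 2.5701522827148438), (54.49550247192383, 101.35582733154297), 89.72940826416016)
wrist rake_face [0.0011 0.1976 0.0322] 0.66
wrist rake_grip [0.1209 0.2032 0.0874] 0.74
wrist pack_a [0.0017 0.0069 0.0075] 0.83
wrist pack_a [-0.0055  0.0662  0.0072] 0.71
wrist pack_a [ 0.2465 -0.0397  0.0013] 0.63
wrist pack_a [-0.2184 -0.3589 -0.0007] 0.52
wrist top 2400 ((1.7147407531738281, 34.070533752441406), (116.665283203125, 105.62114715576172), 89.53376770019531)
side rake_face [0.0046 0.198  0.0294] 0.66
side rake_grip [0.1227 0.2086 0.079 ] 0.55
side marker [-0.0703  0.0921  0.0023] 0.64
side pack_a [0.002  0.009  0.0071] 0.76
side pack_a [ 0.2519 -0.0439 -0.0011] 0.57
side spray [ 0.2672 -0.2083  0.001 ] 0.8
side spray [0.0059 0.0662 0.0051] 0.41
side pot [ 0.252  -0.3655 -0.0022] 0.75
side top 1085 ((1.4610595703125, 36.74845886230469), (105.1861572265625, 118.31513977050781), 0.21370872855186462)
```

```bash
python3 -c "
from bench import env
print(env.hand_in())"
```

```text
the job is handed in; nothing more can be done
None
```

The job is handed in, and no verdict came back. By my last measurements the two packs sit square in the lane, their centres about 29 and 89 mm past the fin. The rake is home, and the third pack, bottle and bowl are where they were.

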